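# Send the squat sample jar down the rocker chute

### The job

Pick up the wide, squat screw-cap jar and set it upright on the half of the pivoting tray that is next to the sloped, fenced shelf, then let go, so that its weight tips the tray and it slides off onto that shelf. It should finish standing upright on the shelf, with the empty tray swung back level; do not send it into the deep discard tub on the other side.

Things in the scene. Friction and masses are not known exactly. Their poses are not given: they have to be found in the camera images.
- jar: Wide squat jar: closed, round, white plastic, blue screw lid (top 18 mm), diameter 58 mm all the way up, 55 mm high, about 0.12 kg, standing on the bench. Origin at the centre of its underside, z up. Two other such white jars, not to be used, stand near: one as wide but 105 mm high, one as high but only 40 mm wide.
- pivot (a point): Centre of the level tray's top face, 95 mm above the bench; x along the hinge, y along the tray towards the shelf, z up. Tray: slick aluminium plate 220 mm long in y, 88 mm wide, 6 mm high rails on the long edges (82 mm between), open ends. Hinge posts outside the rails at x = +-56, y = 0 (34 mm long in y), tops level with the plate. Past the -y end: discard tub, walls 90 mm.
- shelf (a point): The jar's rest point on the shelf floor: 206 mm from the pivot along its +y, 22 mm above the bench, 29 mm short of the end fence. Axes as the pivot's. The slick floor, 94 mm wide, begins just past the tray's end and slopes down 14 degrees to the fence, where the jar slides to and rests, leaning 14 degrees. Fences stand about 30 mm above it.
- tray (a joint): Tilt of the tray in rad: 0 level, positive when tipped down towards the shelf, negative towards the tub, stops at +-0.38. A weak spring (0.06 N m/rad) holds the empty tray level; the jar, let go 35 to 85 mm from the pivot, tips it fully and slides off along y by itself, then the tray swings back level within about a second.
There are look-alikes about, which are no part of the job. Leave any red, turquoise or yellow look-alike of the jar alone.

How it is judged:
By the outcome, as a careful person would: the job done as asked, in the order asked, and still so for the second after the job is handed in, with the robot touching nothing.
It also fails if it takes over 37 s, if anything falls off the work surface, if the arm or the gripper's body presses on something with over 40 N, if the wrist force passes 120 N, or if a joint passes its speed limit or range.

### The arm

A 7-joint arm with a two-finger parallel gripper is mounted at the origin on the work surface. World frame = base frame: x ahead of the robot, y to its left, z up, the work surface at z = 0. Lengths are in mm, angles in rad, forces in N, time in s.
With the tool pointing down it reaches from about 400 to 875 mm from the base axis. Payload 4.4 kg.
Tool frame: the origin (TCP) lies at the very end of the fingers, on their centre line; the grasp point (between the pads) lies 19 mm behind it; y points along the fingers, z is the direction in which the jaws open and shut, and the axes are right-handed (so a half turn about y gives the same grasp; the last joint's range is limited). The gripper opens to 85 mm and grips with 20 to 120 N. Pads are 22 mm wide; open, the fingers measure 114 mm over their backs; the gripper's body (76 mm by 85 mm) begins 54 mm behind the grasp point. The pads swing forward as they close: fully open they stand 13 mm farther back than shut.
Start: joints at [-1.287, 0.628, 0.038, 1.517, -0.027, 0.996, -0.02], TCP at [222.738, 610.66, 231.313] pointing down, gripper open.
Joint ranges: [-3.06, 3.06], [-0.37, 2.12], [-1.25, 1.32], [0.18, 2.47], [-1.1, 4.24], [0.23, 1.98], [-2.94, 2.94]. Speed limits (rad/s): [2.57, 2.57, 3.14, 3.14, 3.14, 3.14, 3.14].

### API

Orientations are given as [roll, pitch, yaw] about the fixed x, y, z axes, in that order (R = Rz(yaw) Ry(pitch) Rx(roll)).
In Python, from cell import read_state, get_image, finish_job gives the robot as it stands. The module is installed in compiled form; this text tells all that it offers.
- The arm moves only by the tool servo_tool, never from a script. Its argument "increments" is a list of rows, each an object of numbers: "dx", "dy", "dz": the shift along the world's x, y, z in cm; "ax", "ay", "az": the turn, a rotation vector about the world's x, y, z in rad; "claw": the closure, from -1 (fully open) to 1 (shut). A call has 1 to 8 rows; each row is the pose to reach, as a shift and turn from the pose commanded when the call began; what a row does not reach only later rows make up. A row lasts 1/12 s, in which the tool goes at most 41.7 mm and 7.16 degrees, less where a joint would pass 70% of its speed; a pose out of reach is approached as far as the arm can. A call with a gripper value outside its range is refused whole. The fingers move at their own pace and stop on an object; the grip force is fixed at half the most. Time passes only in rows, so rows that repeat a pose let the fingers close. It gives the time, the measured TCP pose, the force and the opening at its end, in the units of the state.
- read_state(): the state, without advancing time (a new reading comes with each control period).
- get_image(name): name is "side" or "top" or "wrist"; returns a dict with "color" (480x640x3 uint8, red, green, blue), "fov_y" (degrees; the focal length in pixels is half the picture's height over the tangent of half this angle, whatever the lens; pixels are square), "cx", "cy" (the principal point, pixels), "R" (3x3) and "t" (3): a world point X has camera coordinates R X + t. Camera axes: x right, y down, z forward; pixel columns grow to the right and rows downward; lengths in mm; the calibration is good to about 2 mm. A picture is of the moment at which its call begins. There is no depth.
- finish_job(): hands the job in, once; it reports no verdict.
The state is a dict: "clock": time; "qpos": joint angles; "qd": joint speeds; "tau": joint torques, N m; "eef_pos": TCP position; "tool_rot": TCP orientation; "force": force on the tool from outside, world axes, zero at the start; "torque": the same for the moment, N m; "width": finger opening in mm.
Only numpy, scipy, OpenCV 4.12 (cv2) and the standard library are available. Lean on these libraries where they do the work, as an engineer would, in place of code of your own. Each camera call takes 0.05 s, during which the arm holds its last target.

## Working session

There is one attempt and no reset: what is moved stays moved. The work goes in short steps, Python scripts to look and compute and a tool call to move; the robot and the scene stay as the last step left them, time stands still between calls to the robot, and variables do not carry over. Pictures are saved under pics/ and viewed, and the job is handed in when it is done.

Besides the shell and the picture viewer there is one more tool, called after "Request:" as name([rows], argument=value, ...), one row to a line, values as JSON. servo_tool: Moves the arm, as the interface text tells. Its arguments: {"type":"object","properties":{"increments":{"type":"array","items":{"type":"object","properties":{"dx":{"type":"number"},"dy":{"type":"number"},"dz":{"type":"number"},"ax":{"type":"number"},"ay":{"type":"number"},"az":{"type":"number"},"claw":{"type":"number"}}}}},"required":["increments"]}

```bash
mkdir -p pics; cat > h.py <<'E'
import numpy as np, cv2, pickle
from cell import read_state, get_image, finish_job
def snap(n, tag):
    d=get_image(n); cv2.imwrite(f'pics/{tag}.png', d['color'][:,:,::-1]); pickle.dump(d,open(f'pics/{tag}.pkl','wb')); return d
def load(tag): return pickle.load(open(f'pics/{tag}.pkl','rb'))
def ray(d,u,v):
    f=240/np.tan(np.radians(d['fov_y'])/2); R=np.array(d['R']);t=np.array(d['t'])
    r=R.T@np.array([(u-d['cx'])/f,(v-d['cy'])/f,1]); return -R.T@t, r/np.linalg.norm(r)
def onz(d,u,v,z):
    c,r=ray(d,u,v); return c+r*(z-c[2])/r[2]
def tri(*a):
    A=np.zeros((3,3));b=np.zeros(3)
    for d,u,v in a:
        c,r=ray(d,u,v);P=np.eye(3)-np.outer(r,r);A+=P;b+=P@c
    X=np.linalg.solve(A,b); return X,[np.linalg.norm((np.eye(3)-np.outer(r,r))@(X-c)) for c,r in [ray(*q) for q in a]]
def proj(d,X):
    f=240/np.tan(np.radians(d['fov_y'])/2); p=np.array(d['R'])@np.array(X)+np.array(d['t']); return [d['cx']+f*p[0]/p[2], d['cy']+f*p[1]/p[2]]
def crop(tag,x0,y0,x1,y1,out):
    im=cv2.imread(f'pics/{tag}.png')[y0:y1,x0:x1]; s=min(800/(x1-x0),600/(y1-y0)); cv2.imwrite(f'pics/{out}.png',cv2.resize(im,None,fx=s,fy=s,interpolation=cv2.INTER_CUBIC)); print('scale',s)
E
python3 - <<'E'
from h import *
for n in ['side','top','wrist']:
    d=snap(n,n+'0'); print(n,d['fov_y'],d['cx'],d['cy'],ray(d,320,240))
s=read_state();print(s)
E
```

```text
side 42.99951272444315 334.0278094695363 227.69637568017242 (array([403.7329961 , 920.77713213, 661.34985875]), array([ 0.14519062, -0.81931733, -0.55465197]))
top 55.49504364067614 324.3453352884837 235.81377296618984 (array([420.58402507,  30.76306022, 836.44647763]), array([ 0.15750028,  0.03024458, -0.98705569]))
wrist 68.17846362092045 321.0320436693029 241.39247027942957 (array([146.63138001, 637.44769457, 374.02912819]), array([ 0.29198743, -0.11080286, -0.94998214]))
{'clock': 0.15, 'qpos': array([-1.28678567,  0.62909216,  0.03843442,  1.51812221, -0.02698949,
        0.99632239, -0.02001274]), 'qd': array([ 8.39177340e-04, -2.59091930e-03,  7.02252775e-04, -2.65657232e-03,
       -1.93552362e-04, -4.35153240e-05,  1.51389465e-03]), 'tau': array([ 1.73547054e-03, -5.63794792e+01,  1.22775581e+00, -1.93648624e+01,
        1.11028584e-02,  7.46512902e-03,  1.57952149e-05]), 'eef_pos': array([222.57081324, 610.2060461 , 230.63214364]), 'tool_rot': array([-1.57222313e+00, -4.81004569e-06, -3.49806005e-01]), 'force': array([ 0.52322697, -0.56278415, -0.026679  ]), 'torque': array([ 0.02516222,  0.04374764, -0.05614172]), 'width': 85.82934956902601}
```

View pics/side0.png

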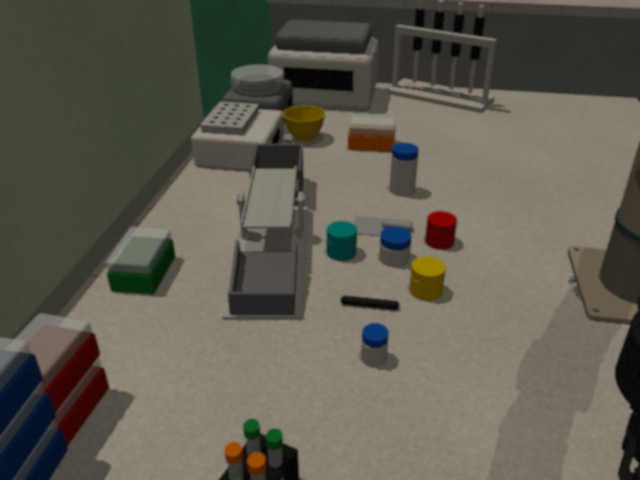

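View pics/top0.png

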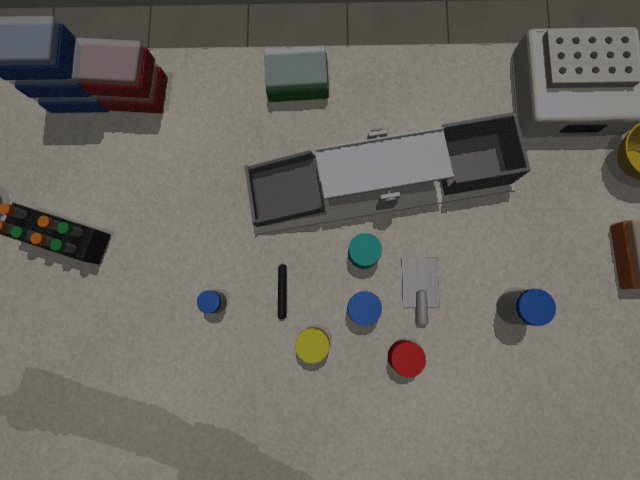

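View pics/wrist0.png

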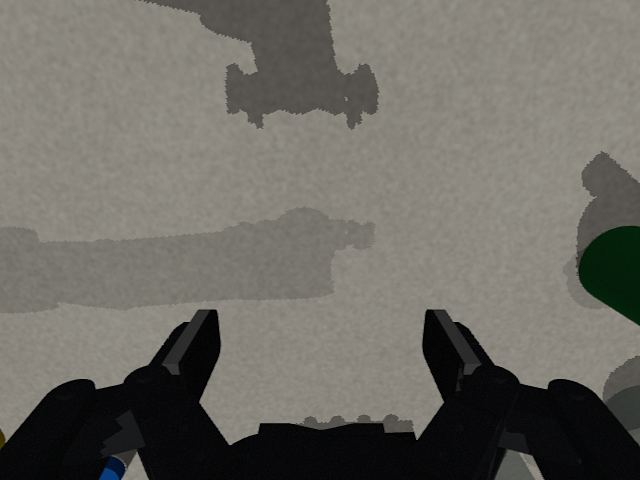

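```bash
python3 - <<'E'
from h import *
crop('side0',200,130,460,325,'c1');crop('top0',235,100,535,325,'c2')
E
```

```text
scale 3.076923076923077
scale 2.6666666666666665
```

View pics/c1.png

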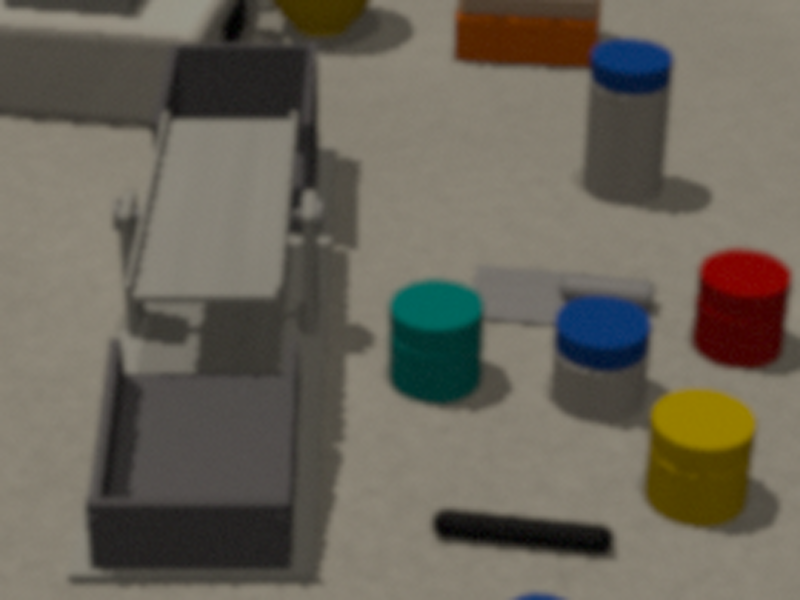

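View pics/c2.png

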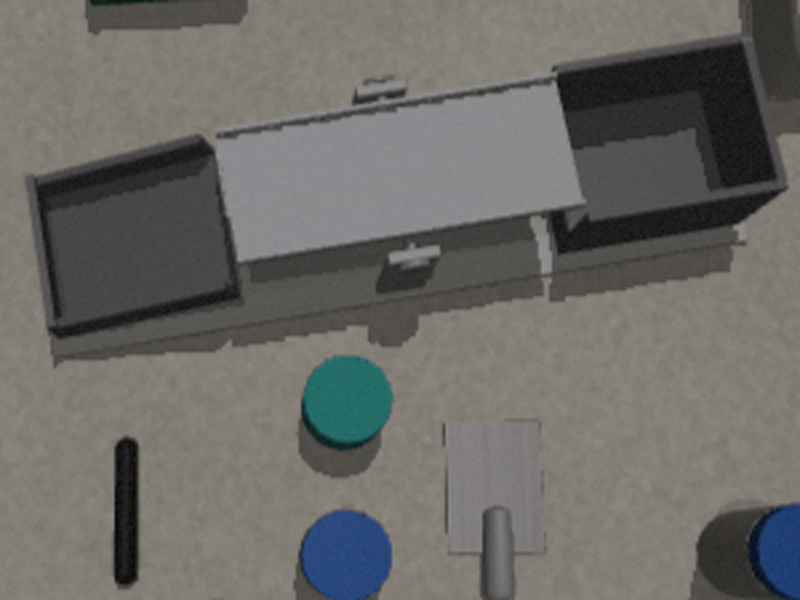

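```bash
python3 - <<'E'
from h import *
S=load('side0');T=load('top0')
s=lambda x,y:(S,x/3.0769+200,y/3.0769+130)
t=lambda x,y:(T,x/2.6667+235,y/2.6667+100)
def p(n,a,b):
    X,e=tri(a,b);print(n,X.round(1),np.round(e,1));return X
p('jar',s(604,322),t(346,555)); p('teal',s(437,308),t(347,401))
p('tall',s(632,62),t(800,551))
print('narrow',tri((S,375,333),(T,209,301.5)))
nl=p('+y far',s(132,300),t(216,134));nr=p('+y near',s(280,297),t(240,263))
fl=p('-y far',s(168,117),t(556,76));fr=p('-y near',s(296,115),t(586,205))
c=(nl+nr+fl+fr)/4;print(c, (nl+nr-fl-fr)/2, nl-nr,fl-fr)
p('post far',s(125,200),t(380,90));p('post near',s(312,205),t(414,255))
p('shelf end far',s(93,503),t(35,180));p('shelf end near',s(293,503),t(53,328))
p('shelf in far',s(118,345),t(205,140))
E
```

```text
jar [428.5 -21.1  51.1] [0.1 0.1]
teal [528.5 -23.5  48.7] [0.9 0.9]
tall [ 429.7 -287.9   96.8] [0.1 0.1]
narrow (array([441.06313182, 245.85411259,  48.90655951]), [np.float64(0.7620272770473762), np.float64(0.7620272770475219)])
+y far [693.8  60.2  90.4] [1.5 1.5]
+y near [610.   45.2  91.2] [0.1 0.1]
-y far [ 730.5 -158.    93.2] [0.6 0.6]
-y near [ 645.6 -172.6   94.3] [0.6 0.6]
[669.96494798 -56.28367606  92.26768049] [-36.10428978 217.95563332  -2.97108303] [83.84089617 15.07313851 -0.75332955] [84.92630881 14.60222981 -1.00825209]
post far [725.1 -45.1  92.4] [1.7 1.7]
post near [614.2 -64.5  89.4] [0.5 0.5]
shelf end far [681.  185.4  44.1] [0. 0.]
shelf end near [577.7 170.4  45.8] [0.2 0.2]
shelf in far [700.5  68.7  64.2] [0.4 0.4]
```

The wanted jar is the wide, squat white one with a blue lid, at top (365,309) and side (395,246). Of the others, (536,307) is tall, (209,302) is narrow, and teal (365,250), yellow (312,345) and red (407,359) are the coloured look-alikes. The enlarged crops confirm this. The sloped, shallow fenced shelf is at the +y end (left in the top picture), and the deep tub is at the right.

Now I'll move above the jar by way of a waypoint.

Request:
servo_tool([
  {"dx": 3, "dy": -2.5},
  {"dx": 6, "dy": -5},
  {"dx": 9, "dy": -8},
  {"dx": 12, "dy": -11},
  {"dx": 15, "dy": -14},
  {"dx": 18, "dy": -17},
  {"dx": 20, "dy": -20},
  {"dx": 22, "dy": -23},
])

```text
invalid input at $.increments[0]: expected keys dx, dy, dz, ax, ay, az, claw
```

Request:
servo_tool([
  {"dx": 1, "dy": -4},
  {"dx": 1, "dy": -8},
  {"dx": 1, "dy": -12},
  {"dx": 1, "dy": -16},
  {"dx": 1, "dy": -20},
  {"dx": 1, "dy": -24},
  {"dx": 0.5, "dy": -28},
  {"dx": 0, "dy": -31},
])

```text
invalid input at $.increments[0]: expected keys dx, dy, dz, ax, ay, az, claw
```

Request:
servo_tool([
  {"dx": -1, "dy": -3},
  {"dx": -1.5, "dy": -6},
  {"dx": -1.5, "dy": -9},
  {"dx": -1.5, "dy": -9},
  {"dx": -1.5, "dy": -9},
  {"dx": -1.5, "dy": -9},
])

```text
invalid input at $.increments[0]: expected keys dx, dy, dz, ax, ay, az, claw
```

```bash
python3 - <<'E'
from h import *
snap('wrist','w1');s=read_state();print(s['clock'],s['eef_pos'],s['tool_rot'],s['qpos'])
E
```

```text
0.2 [222.64892207 610.2912415  230.74305772] [-1.57192636e+00 -1.76386202e-05 -3.49862768e-01] [-1.2867623   0.62898944  0.03849949  1.5179873  -0.02700471  0.99626516
 -0.01998828]
```

View pics/w1.png

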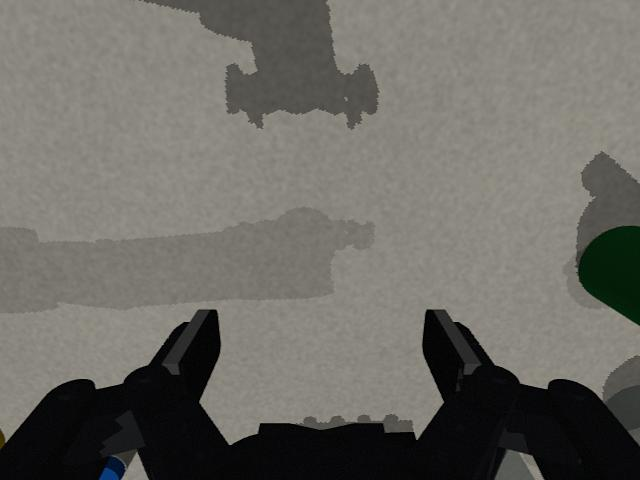

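All three calls were refused because every row needs all seven keys, so nothing moved.

Request:
servo_tool([
  {"dx": 3, "dy": -2.5, "dz": 0, "ax": 0, "ay": 0, "az": 0, "claw": -1},
  {"dx": 6, "dy": -5, "dz": 0, "ax": 0, "ay": 0, "az": 0, "claw": -1},
  {"dx": 9, "dy": -8, "dz": 0, "ax": 0, "ay": 0, "az": 0, "claw": -1},
  {"dx": 12, "dy": -11, "dz": 0, "ax": 0, "ay": 0, "az": 0, "claw": -1},
  {"dx": 15, "dy": -14, "dz": 0, "ax": 0, "ay": 0, "az": 0, "claw": -1},
  {"dx": 18, "dy": -17, "dz": 0, "ax": 0, "ay": 0, "az": 0, "claw": -1},
  {"dx": 20, "dy": -20, "dz": 0, "ax": 0, "ay": 0, "az": 0, "claw": -1},
  {"dx": 22, "dy": -23, "dz": 0, "ax": 0, "ay": 0, "az": 0, "claw": -1},
])

```text
clock: 0.87
eef_pos: [444.5, 378.2, 231.2]
tool_rot: [-1.571, -0.001, -0.351]
force: [0.1, -0.1, 0.4]
width: 85.2
```

Request:
servo_tool([
  {"dx": 1, "dy": -4, "dz": 0, "ax": 0, "ay": 0, "az": 0, "claw": -1},
  {"dx": 1, "dy": -8, "dz": 0, "ax": 0, "ay": 0, "az": 0, "claw": -1},
  {"dx": 1, "dy": -12, "dz": 0, "ax": 0, "ay": 0, "az": 0, "claw": -1},
  {"dx": 1, "dy": -16, "dz": 0, "ax": 0, "ay": 0, "az": 0, "claw": -1},
  {"dx": 1, "dy": -20, "dz": 0, "ax": 0, "ay": 0, "az": 0, "claw": -1},
  {"dx": 1, "dy": -24, "dz": 0, "ax": 0, "ay": 0, "az": 0, "claw": -1},
  {"dx": 0.5, "dy": -28, "dz": 0, "ax": 0, "ay": 0, "az": 0, "claw": -1},
  {"dx": 0, "dy": -31, "dz": 0, "ax": 0, "ay": 0, "az": 0, "claw": -1},
])

```text
clock: 1.53
eef_pos: [442.2, 67.0, 231.4]
tool_rot: [-1.572, -0.0, -0.353]
force: [-0.6, -0.7, -0.3]
width: 85.1
```

Request:
servo_tool([
  {"dx": -0.5, "dy": -3, "dz": 0, "ax": 0, "ay": 0, "az": 0, "claw": -1},
  {"dx": -1, "dy": -6, "dz": 0, "ax": 0, "ay": 0, "az": 0, "claw": -1},
  {"dx": -1.6, "dy": -9, "dz": 0, "ax": 0, "ay": 0, "az": 0, "claw": -1},
  {"dx": -1.6, "dy": -9, "dz": 0, "ax": 0, "ay": 0, "az": 0, "claw": -1},
  {"dx": -1.6, "dy": -9, "dz": 0, "ax": 0, "ay": 0, "az": 0, "claw": -1},
  {"dx": -1.6, "dy": -9, "dz": 0, "ax": 0, "ay": 0, "az": 0, "claw": -1},
])

```text
clock: 2.03
eef_pos: [427.0, -18.8, 231.4]
tool_rot: [-1.57, -0.0, -0.35]
force: [0.7, 0.6, 0.5]
width: 85.3
```

```bash
python3 - <<'E'
from h import *
d=snap('wrist','w1');s=read_state();print(s['clock'],s['eef_pos'],s['tool_rot'],s['qpos'])
print(proj(d,[428.5,-21.1,51]),proj(d,[428.5,-21.1,55]))
E
```

```text
2.0833 [427.08165682 -18.22300884 231.34577905] [-1.57008795e+00 -8.53373108e-05 -3.48272703e-01] [-0.08679406  0.31638739  0.08336392  2.10437924 -0.04017454  0.7219267
  1.24512441]
[np.float64(319.5725964475061), np.float64(216.14117342399055)] [np.float64(319.5616249131351), np.float64(217.21062407400592)]
```

View pics/w1.png

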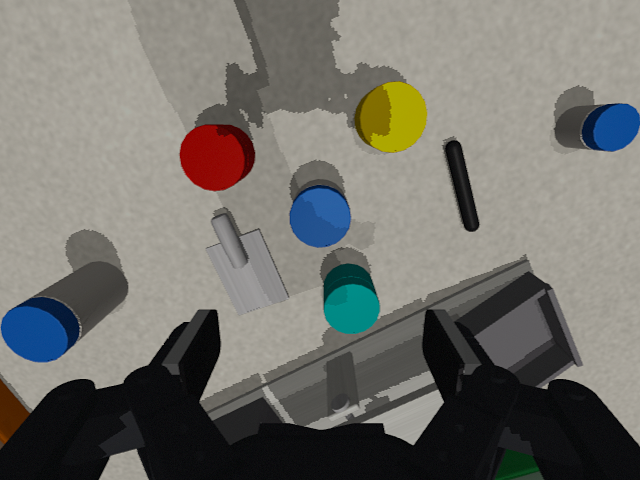

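The wrist view shows the blue-lidded squat jar's lid centred at (320,216), and my estimate projects to (320,216-217). I'll cross-check its height using all three views.

```bash
python3 - <<'E'
from h import *
S=load('side0');T=load('top0');W=load('w1')
s=lambda x,y:(S,x/3.0769+200,y/3.0769+130)
t=lambda x,y:(T,x/2.6667+235,y/2.6667+100)
w=(W,320,216.3)
for a in [(w,s(604,322)),(w,t(346,555)),(w,s(604,322),t(346,555))]: print(tri(*a))
# lower silhouette of jar in side: project base circle
for z0 in [0,-4]:
  pts=np.array([proj(S,[428.5+29*np.cos(a),-21+29*np.sin(a),z0]) for a in np.linspace(0,6.28,100)]); print(z0,(pts.max(0)-[200,130])*3.0769)
  pts=np.array([proj(S,[428.5+29*np.cos(a),-21+29*np.sin(a),z0+55]) for a in np.linspace(0,6.28,100)]); print(z0,(pts.min(0)-[200,130])*3.0769,(pts.max(0)-[200,130])*3.0769)
# tray in wrist view: predicted
for n,X in dict(ppiv=[670,-56.3,95],pn=[610,45.2,95]).items(): print(n,proj(W,X))
crop('w1',170,130,490,370,'c3')
E
```

```text
(array([428.6466472 , -20.73527344,  51.36849508]), [np.float64(0.04639055112419443), np.float64(0.04639055112406654)])
(array([428.37333051, -20.80639943,  52.63912859]), [np.float64(0.17801599299205664), np.float64(0.17801599299207063)])
(array([428.56058173, -20.89905161,  51.29215726]), [np.float64(0.21203799895650052), np.float64(0.05906501523094729), np.float64(0.2586395330987277)])
0 [646.6260044  420.31683262]
0 [555.74078316 290.62734685] [653.62301286 343.814186  ]
-4 [646.1312508  425.72331218]
-4 [555.40986909 296.18673023] [653.10161023 349.51771152]
ppiv [np.float64(367.8337175500204), np.float64(450.6705433922482)]
pn [np.float64(450.0835551605769), np.float64(377.8042442562163)]
scale 2.5
```

View pics/c3.png

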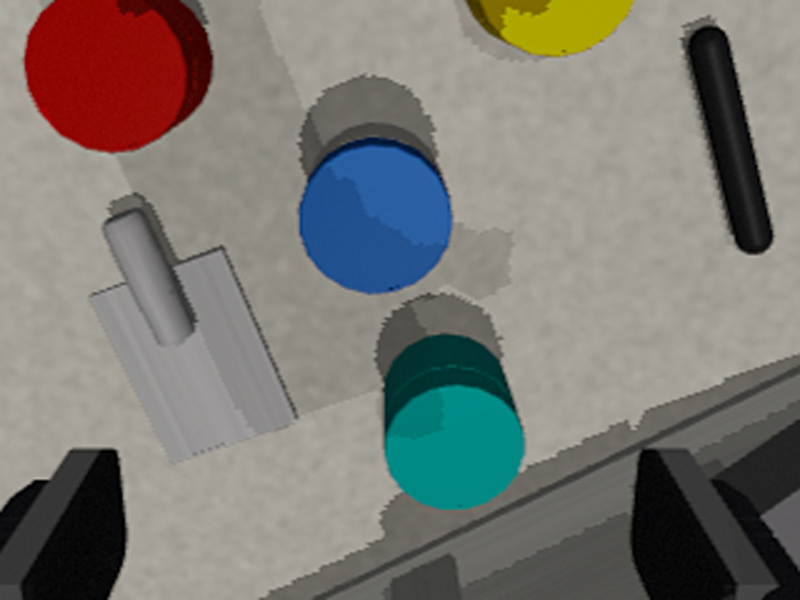

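Request:
servo_tool([
  {"dx": 0.2, "dy": -0.2, "dz": -3, "ax": 0, "ay": 0, "az": 0, "claw": -1},
  {"dx": 0.2, "dy": -0.2, "dz": -6, "ax": 0, "ay": 0, "az": 0, "claw": -1},
  {"dx": 0.2, "dy": -0.2, "dz": -9, "ax": 0, "ay": 0, "az": 0, "claw": -1},
  {"dx": 0.2, "dy": -0.2, "dz": -12, "ax": 0, "ay": 0, "az": 0, "claw": -1},
  {"dx": 0.2, "dy": -0.2, "dz": -13.5, "ax": 0, "ay": 0, "az": 0, "claw": -1},
  {"dx": 0.2, "dy": -0.2, "dz": -13.5, "ax": 0, "ay": 0, "az": 0, "claw": -1},
  {"dx": 0.2, "dy": -0.2, "dz": -13.5, "ax": 0, "ay": 0, "az": 0, "claw": -1},
])

```text
clock: 2.67
eef_pos: [428.6, -20.1, 95.8]
tool_rot: [-1.571, 0.002, -0.348]
force: [0.0, 0.6, -0.1]
width: 85.1
```

```bash
python3 - <<'E'
from h import *
d=snap('wrist','w2');s=read_state();print(s['clock'],s['eef_pos'],s['tool_rot'],s['width'])
E
```

```text
2.7167 [429.27342694 -20.40329742  96.64447831] [-1.57035880e+00 -1.68559334e-04 -3.48079409e-01] 85.64155561580185
```

View pics/w2.png

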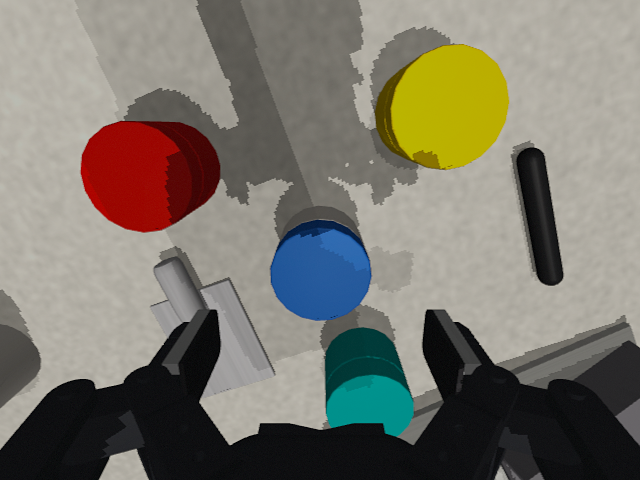

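Lid centred between the fingers, at (321,270). I'll descend and grip.

Request:
servo_tool([
  {"dx": 0, "dy": 0, "dz": -2.5, "ax": 0, "ay": 0, "az": 0, "claw": -1},
  {"dx": 0, "dy": 0, "dz": -5, "ax": 0, "ay": 0, "az": 0, "claw": -1},
  {"dx": 0, "dy": 0, "dz": -7, "ax": 0, "ay": 0, "az": 0, "claw": -1},
  {"dx": 0, "dy": 0, "dz": -8.1, "ax": 0, "ay": 0, "az": 0, "claw": -1},
  {"dx": 0, "dy": 0, "dz": -8.1, "ax": 0, "ay": 0, "az": 0, "claw": -1},
  {"dx": 0, "dy": 0, "dz": -8.1, "ax": 0, "ay": 0, "az": 0, "claw": -1},
])

```text
clock: 3.22
eef_pos: [429.1, -17.7, 20.8]
tool_rot: [-1.563, 0.005, -0.349]
force: [0.4, 0.9, -0.2]
width: 85.3
```

Request:
servo_tool([
  {"dx": 0, "dy": 0, "dz": 0, "ax": 0, "ay": 0, "az": 0, "claw": 1},
  {"dx": 0, "dy": 0, "dz": 0, "ax": 0, "ay": 0, "az": 0, "claw": 1},
  {"dx": 0, "dy": 0, "dz": 0, "ax": 0, "ay": 0, "az": 0, "claw": 1},
  {"dx": 0, "dy": 0, "dz": 0, "ax": 0, "ay": 0, "az": 0, "claw": 1},
  {"dx": 0, "dy": 0, "dz": 0, "ax": 0, "ay": 0, "az": 0, "claw": 1},
  {"dx": 0, "dy": 0, "dz": 0, "ax": 0, "ay": 0, "az": 0, "claw": 1},
  {"dx": 0, "dy": 0, "dz": 0, "ax": 0, "ay": 0, "az": 0, "claw": 1},
  {"dx": 0, "dy": 0, "dz": 0, "ax": 0, "ay": 0, "az": 0, "claw": 1},
])

```text
clock: 3.88
eef_pos: [427.9, -18.2, 21.2]
tool_rot: [-1.563, 0.007, -0.35]
force: [-1.3, 1.4, 7.0]
width: 56.4
```

```bash
python3 - <<'E'
from h import *
d=snap('wrist','w3');d=snap('side','s3');s=read_state();print(s['clock'],s['eef_pos'],s['tool_rot'],s['width'],s['force'])
crop('s3',330,170,530,320,'c4')
E
```

```text
3.9833 [427.89290977 -18.20198091  21.19078663] [-1.56298105  0.00682408 -0.35002534] 56.74148630491341 [-0.4604895   1.23072517  7.47531412]
scale 4.0
```

View pics/c4.png

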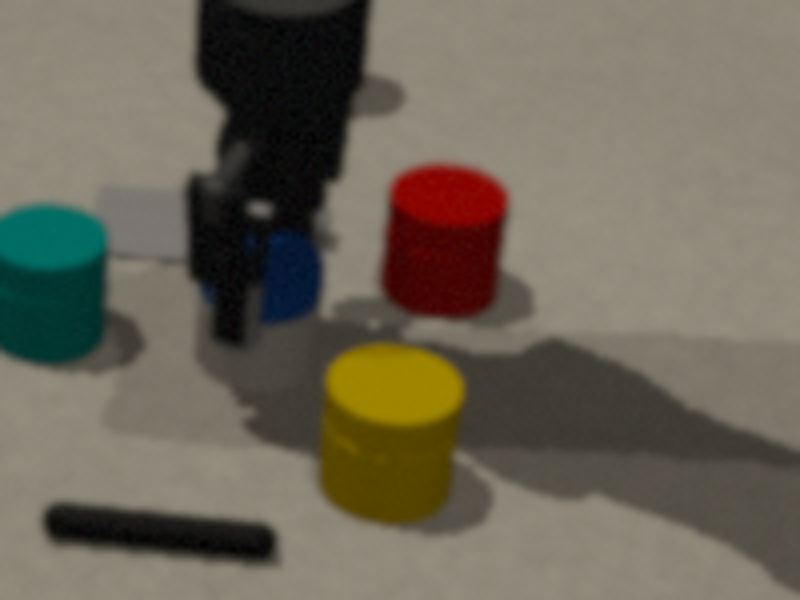

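View pics/w3.png

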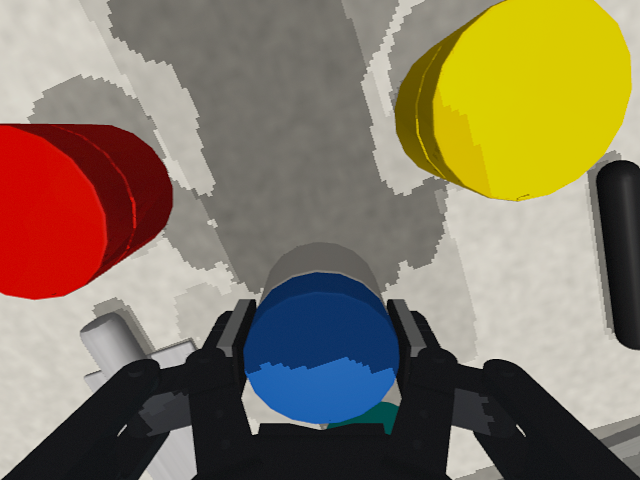

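Gripped: width 57 with the jar between the pads, and the TCP about 21 mm above its underside. Lifting.

Request:
servo_tool([
  {"dx": 0, "dy": 0, "dz": 2, "ax": 0, "ay": 0, "az": 0, "claw": 1},
  {"dx": 0, "dy": 0, "dz": 5, "ax": 0, "ay": 0, "az": 0, "claw": 1},
  {"dx": 1, "dy": 0, "dz": 8, "ax": 0, "ay": 0, "az": 0, "claw": 1},
  {"dx": 2, "dy": 0, "dz": 11, "ax": 0, "ay": 0, "az": 0, "claw": 1},
  {"dx": 3, "dy": 0, "dz": 14, "ax": 0, "ay": 0, "az": 0, "claw": 1},
  {"dx": 4, "dy": 0, "dz": 17, "ax": 0, "ay": 0, "az": 0, "claw": 1},
  {"dx": 4, "dy": 0, "dz": 17, "ax": 0, "ay": 0, "az": 0, "claw": 1},
  {"dx": 4, "dy": 0, "dz": 17, "ax": 0, "ay": 0, "az": 0, "claw": 1},
])

```text
clock: 4.65
eef_pos: [468.0, -18.8, 191.5]
tool_rot: [-1.564, 0.005, -0.35]
force: [-0.4, 0.9, -2.1]
width: 56.9
```

```bash
python3 - <<'E'
from h import *
d=snap('top','t4');d=snap('side','s4');s=read_state();print(s['clock'],s['eef_pos'],s['tool_rot'],s['width'],s['force'])
E
```

```text
4.75 [465.62863683 -18.37277349 189.32134559] [-1.56549447  0.01069009 -0.35046136] 56.506232064074915 [-1.24294776  0.7530908  -1.85413781]
```

View pics/s4.png

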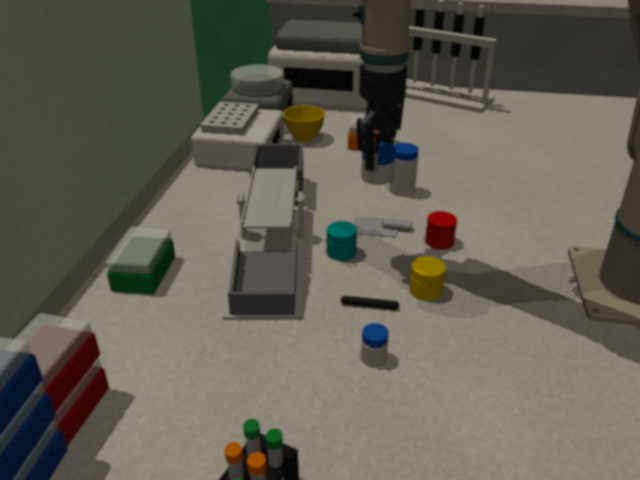

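View pics/t4.png

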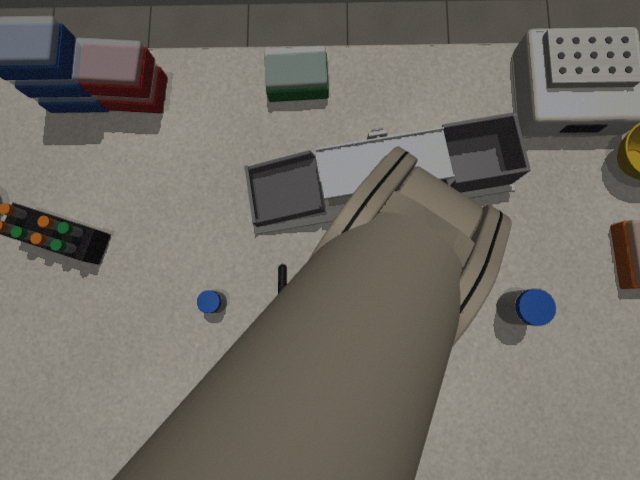

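The jar is held and lifted, and the tray is untouched in both views. Next I'll turn the jaws along the hinge axis and move to a hover over the shelf half, 60 mm from the pivot.

Request:
servo_tool([
  {"dx": 2, "dy": 0, "dz": 0, "ax": 0, "ay": 0, "az": -0.1, "claw": 1},
  {"dx": 4, "dy": 0, "dz": 0, "ax": 0, "ay": 0, "az": -0.2, "claw": 1},
  {"dx": 6, "dy": 0, "dz": 0, "ax": 0, "ay": 0, "az": -0.3, "claw": 1},
  {"dx": 8, "dy": 0.5, "dz": 0, "ax": 0, "ay": 0, "az": -0.4, "claw": 1},
  {"dx": 10, "dy": 1, "dz": 0, "ax": 0, "ay": 0, "az": -0.5, "claw": 1},
  {"dx": 12, "dy": 1, "dz": 0, "ax": 0, "ay": 0, "az": -0.6, "claw": 1},
  {"dx": 14, "dy": 1, "dz": 0, "ax": 0, "ay": 0, "az": -0.7, "claw": 1},
  {"dx": 16, "dy": 1, "dz": 0, "ax": 0, "ay": 0, "az": -0.8, "claw": 1},
])

```text
clock: 5.42
eef_pos: [626.1, -8.7, 187.5]
tool_rot: [-1.57, 0.011, -1.157]
force: [0.2, -0.7, -1.2]
width: 56.5
```

Request:
servo_tool([
  {"dx": 1.5, "dy": 0.5, "dz": 0, "ax": 0, "ay": 0, "az": -0.1, "claw": 1},
  {"dx": 3, "dy": 1, "dz": 0, "ax": 0, "ay": 0, "az": -0.2, "claw": 1},
  {"dx": 3.4, "dy": 1.2, "dz": 0, "ax": 0, "ay": 0, "az": -0.253, "claw": 1},
  {"dx": 3.4, "dy": 1.2, "dz": 0, "ax": 0, "ay": 0, "az": -0.253, "claw": 1},
  {"dx": 3.4, "dy": 1.2, "dz": 0, "ax": 0, "ay": 0, "az": -0.253, "claw": 1},
  {"dx": 3.4, "dy": 1.2, "dz": 0, "ax": 0, "ay": 0, "az": -0.253, "claw": 1},
])

```text
clock: 5.92
eef_pos: [659.6, 2.6, 188.7]
tool_rot: [-1.568, 0.009, -1.404]
force: [0.5, 0.3, -1.5]
width: 56.6
```

```bash
python3 - <<'E'
from h import *
d=snap('side','s5');d=snap('wrist','w5');s=read_state();print(s['clock'],s['eef_pos'],s['tool_rot'],s['width'],s['force'])
for n,X in dict(piv=[670,-56.3,95],nl=[693.8,60.2,95],nr=[610,45.2,95],fl=[730.5,-158,95],fr=[645.6,-172.6,95]).items(): print(n,np.round(proj(d,X)))
crop('s5',200,110,360,230,'c5')
E
```

```text
6.0167 [660.14800562   2.77665691 189.50122505] [-1.56638833  0.00905606 -1.40424117] 56.608437352280276 [-0.33185844  0.38359393 -0.36727053]
piv [321. 319.]
nl [385. 171.]
nr [257. 173.]
fl [371. 433.]
fr [270. 434.]
scale 5.0
```

View pics/w5.png

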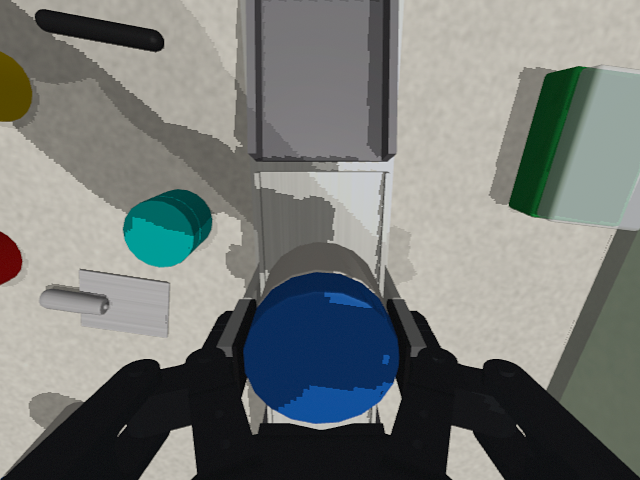

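View pics/c5.png

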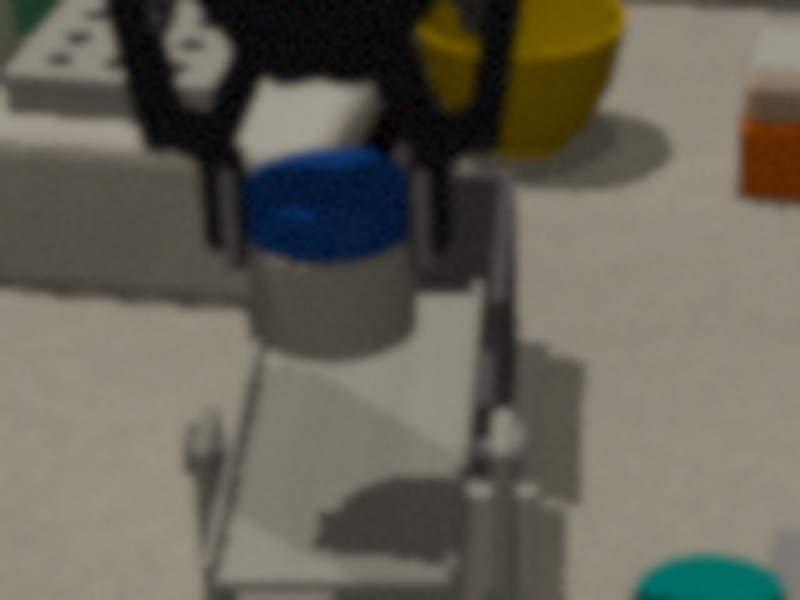

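The wrist view shows the tray end centred at about (323,172), its edges vertical in the picture, and the jar (321,348) in line with it. My tray estimate projects to within about 3 px. I'll lower to just above the plate.

Request:
servo_tool([
  {"dx": 0, "dy": 0, "dz": -2, "ax": 0, "ay": 0, "az": 0, "claw": 1},
  {"dx": 0, "dy": 0, "dz": -4, "ax": 0, "ay": 0, "az": 0, "claw": 1},
  {"dx": 0, "dy": 0, "dz": -5.5, "ax": 0, "ay": 0, "az": 0, "claw": 1},
  {"dx": 0, "dy": 0, "dz": -6.6, "ax": 0, "ay": 0, "az": 0, "claw": 1},
  {"dx": 0, "dy": 0, "dz": -6.6, "ax": 0, "ay": 0, "az": 0, "claw": 1},
  {"dx": 0, "dy": 0, "dz": -6.6, "ax": 0, "ay": 0, "az": 0, "claw": 1},
  {"dx": 0, "dy": 0, "dz": -6.6, "ax": 0, "ay": 0, "az": 0, "claw": 1},
])

```text
clock: 6.6
eef_pos: [661.6, 2.8, 124.7]
tool_rot: [-1.564, 0.008, -1.404]
force: [-0.4, 0.0, -1.5]
width: 56.5
```

```bash
python3 - <<'E'
from h import *
d=snap('wrist','w6');d=snap('side','s6');s=read_state();print(s['clock'],s['eef_pos'],s['tool_rot'],s['width'],s['force'])
crop('s6',200,110,360,230,'c6')
E
```

```text
6.7 [661.75901213   2.96897992 124.97771659] [-1.56356939  0.00770794 -1.40346431] 56.49807762244454 [ 0.39848311  0.19662393 -1.42631902]
scale 5.0
```

View pics/c6.png

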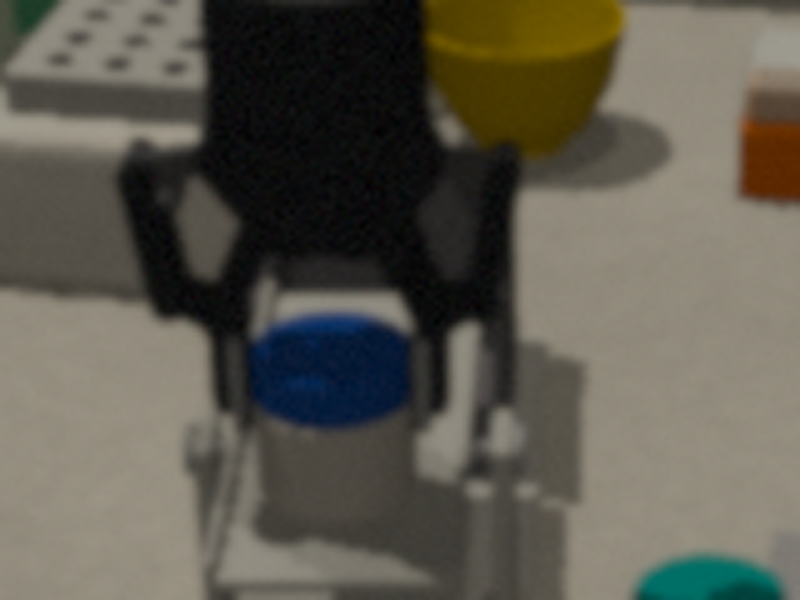

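View pics/w6.png

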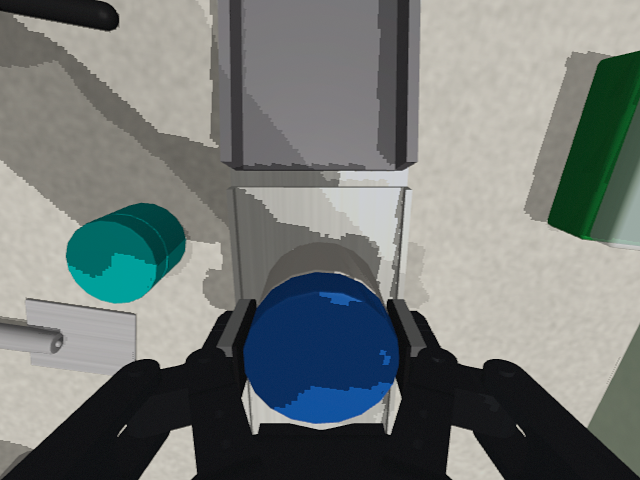

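Centred: the tray end runs from about (231,187) to (410,187), with the jar at 321. The jar is still about 9 mm up, so I'll lower it gently.

Request:
servo_tool([
  {"dx": 0, "dy": 0, "dz": -0.3, "ax": 0, "ay": 0, "az": 0, "claw": 1},
  {"dx": 0, "dy": 0, "dz": -0.5, "ax": 0, "ay": 0, "az": 0, "claw": 1},
  {"dx": 0, "dy": 0, "dz": -0.7, "ax": 0, "ay": 0, "az": 0, "claw": 1},
  {"dx": 0, "dy": 0, "dz": -0.7, "ax": 0, "ay": 0, "az": 0, "claw": 1},
  {"dx": 0, "dy": 0, "dz": -0.7, "ax": 0, "ay": 0, "az": 0, "claw": 1},
])

```text
clock: 7.12
eef_pos: [661.0, 3.4, 116.6]
tool_rot: [-1.566, 0.008, -1.404]
force: [-0.2, 0.3, -1.5]
width: 56.7
```

```bash
python3 - <<'E'
from h import *
d=snap('wrist','w7');d=snap('side','s7');s=read_state();print(s['clock'],s['eef_pos'],s['tool_rot'],s['width'],s['force'])
crop('s7',200,110,360,230,'c7')
crop('w7',200,160,440,340,'c8')
E
```

```text
7.2167 [661.06719548   3.28030908 116.79760182] [-1.56535883  0.00832862 -1.4035591 ] 56.58467164010957 [-0.91665304 -0.56939333 -0.59397716]
scale 5.0
scale 3.3333333333333335
```

View pics/c7.png

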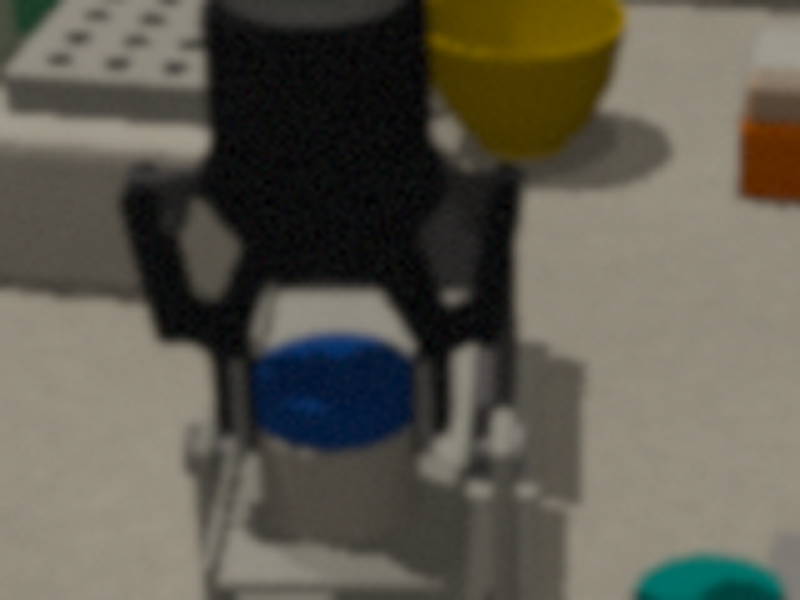

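View pics/c8.png

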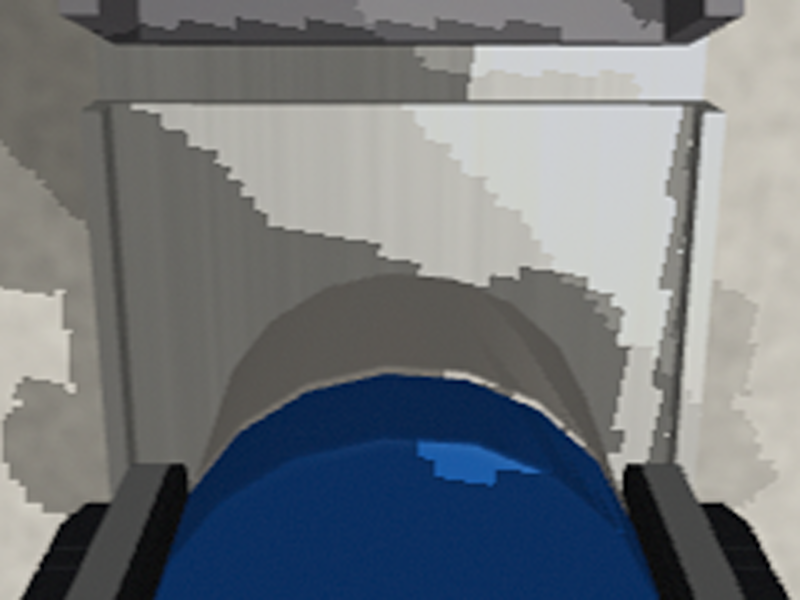

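The jar is centred between the rails, about 1 mm above a level plate. I'll ease down 1 mm and let go.

Request:
servo_tool([
  {"dx": 0, "dy": 0, "dz": -0.1, "ax": 0, "ay": 0, "az": 0, "claw": 1},
  {"dx": 0, "dy": 0, "dz": -0.1, "ax": 0, "ay": 0, "az": 0, "claw": 1},
  {"dx": 0, "dy": 0, "dz": -0.1, "ax": 0, "ay": 0, "az": 0, "claw": -1},
  {"dx": 0, "dy": 0, "dz": -0.1, "ax": 0, "ay": 0, "az": 0, "claw": -1},
  {"dx": 0, "dy": 0, "dz": -0.1, "ax": 0, "ay": 0, "az": 0, "claw": -1},
  {"dx": 0, "dy": 0, "dz": -0.1, "ax": 0, "ay": 0, "az": 0, "claw": -1},
])

```text
clock: 7.72
eef_pos: [661.2, 3.2, 116.0]
tool_rot: [-1.565, 0.008, -1.404]
force: [-0.0, -0.2, -0.3]
width: 85.1
```

```bash
python3 - <<'E'
from h import *
d=snap('wrist','w8');d=snap('side','s8');s=read_state();print(s['clock'],s['eef_pos'],s['tool_rot'],s['width'],s['force'])
E
```

```text
7.8167 [661.14558364   3.2720924  115.92271293] [-1.56512159  0.00835491 -1.40361925] 85.27417406351556 [0.13880807 0.35106959 0.25954031]
```

View pics/s8.png

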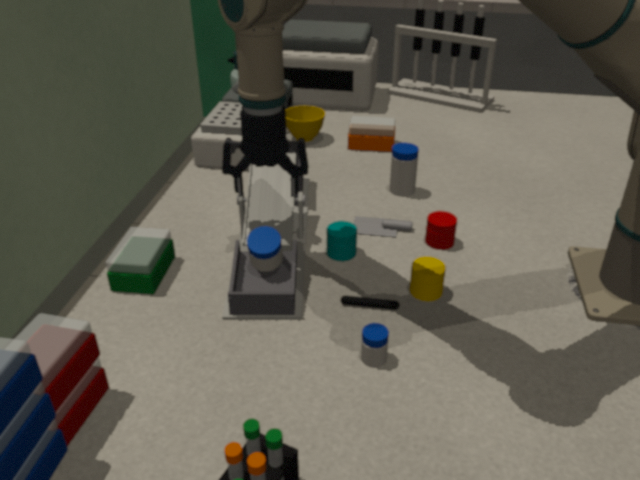

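View pics/w8.png

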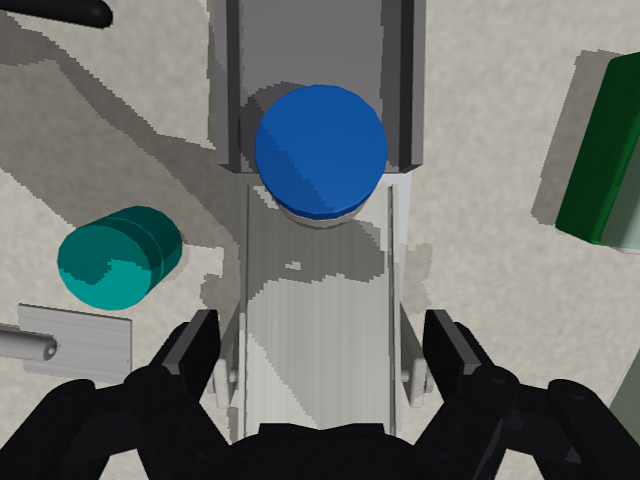

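The jar is sliding off onto the shelf at (265,248) in the side view, and the tray is tipped. I'll rise straight up and wait.

Request:
servo_tool([
  {"dx": 0, "dy": 0, "dz": 0, "ax": 0, "ay": 0, "az": 0, "claw": -1},
  {"dx": 0, "dy": 0, "dz": 2, "ax": 0, "ay": 0, "az": 0, "claw": -1},
  {"dx": 0, "dy": 0, "dz": 5, "ax": 0, "ay": 0, "az": 0, "claw": -1},
  {"dx": 0, "dy": 0, "dz": 8, "ax": 0, "ay": 0, "az": 0, "claw": -1},
  {"dx": 0, "dy": 0, "dz": 11, "ax": 0, "ay": 0, "az": 0, "claw": -1},
  {"dx": 0, "dy": 0, "dz": 14, "ax": 0, "ay": 0, "az": 0, "claw": -1},
  {"dx": 0, "dy": 0, "dz": 14, "ax": 0, "ay": 0, "az": 0, "claw": -1},
  {"dx": 0, "dy": 0, "dz": 14, "ax": 0, "ay": 0, "az": 0, "claw": -1},
])

```text
clock: 8.48
eef_pos: [661.9, 2.8, 257.9]
tool_rot: [-1.562, 0.008, -1.404]
force: [0.5, -0.5, 0.0]
width: 85.1
```

Request:
servo_tool([
  {"dx": -3, "dy": 0, "dz": 0, "ax": 0, "ay": 0, "az": 0, "claw": -1},
  {"dx": -6, "dy": 0, "dz": 0, "ax": 0, "ay": 0, "az": 0, "claw": -1},
  {"dx": -9, "dy": 0, "dz": 0, "ax": 0, "ay": 0, "az": 0, "claw": -1},
  {"dx": -12, "dy": 0, "dz": 0, "ax": 0, "ay": 0, "az": 0, "claw": -1},
  {"dx": -12, "dy": 0, "dz": 0, "ax": 0, "ay": 0, "az": 0, "claw": -1},
  {"dx": -12, "dy": 0, "dz": 0, "ax": 0, "ay": 0, "az": 0, "claw": -1},
  {"dx": -12, "dy": 0, "dz": 0, "ax": 0, "ay": 0, "az": 0, "claw": -1},
  {"dx": -12, "dy": 0, "dz": 0, "ax": 0, "ay": 0, "az": 0, "claw": -1},
])

```text
clock: 9.15
eef_pos: [542.1, 3.5, 255.4]
tool_rot: [-1.565, 0.008, -1.402]
force: [-0.6, 0.3, 1.1]
width: 85.3
```

Request:
servo_tool([
  {"dx": 0, "dy": 0, "dz": 0, "ax": 0, "ay": 0, "az": 0, "claw": -1},
  {"dx": 0, "dy": 0, "dz": 0, "ax": 0, "ay": 0, "az": 0, "claw": -1},
  {"dx": 0, "dy": 0, "dz": 0, "ax": 0, "ay": 0, "az": 0, "claw": -1},
  {"dx": 0, "dy": 0, "dz": 0, "ax": 0, "ay": 0, "az": 0, "claw": -1},
  {"dx": 0, "dy": 0, "dz": 0, "ax": 0, "ay": 0, "az": 0, "claw": -1},
  {"dx": 0, "dy": 0, "dz": 0, "ax": 0, "ay": 0, "az": 0, "claw": -1},
])

```text
clock: 9.65
eef_pos: [541.1, 3.3, 255.8]
tool_rot: [-1.565, 0.008, -1.404]
force: [0.3, -0.1, -0.6]
width: 85.2
```

```bash
python3 - <<'E'
from h import *
d=snap('top','t9');d=snap('side','s9');s=read_state();print(s['clock'],s['eef_pos'],s['tool_rot'],s['width'],s['force'])
crop('s9',200,130,360,330,'c9')
crop('t9',235,100,535,325,'c10')
d=load('side0')
X=np.array([670,-56.3,22])+206*np.array([-.163,.987,0]);n=X+55*np.array([-.163*.242,.987*.242,.97]);print(proj(d,X),proj(d,n),proj(load('top0'),n))
E
```

```text
9.75 [541.0757153    3.26094173 255.79357388] [-1.56533711  0.00836081 -1.40362011] 85.41042202352473 [ 0.02939412 -0.06896769 -1.14395064]
scale 3.0
scale 2.6666666666666665
[np.float64(263.91772707489713), np.float64(292.32284760876706)] [np.float64(261.4175715341241), np.float64(271.40024079224446)] [np.float64(258.6208267591161), np.float64(187.65339688876333)]
```

View pics/c9.png

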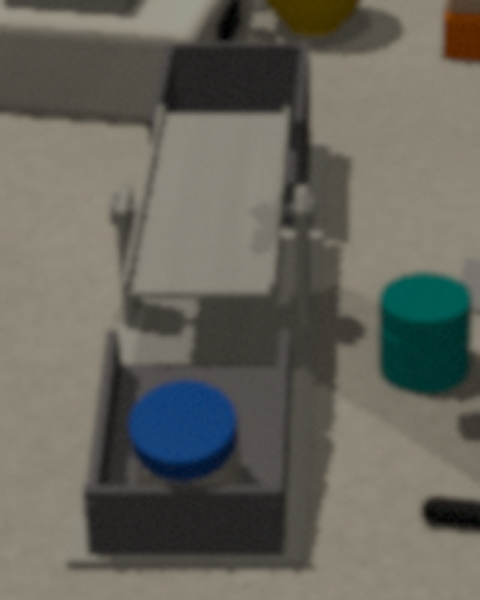

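View pics/c10.png

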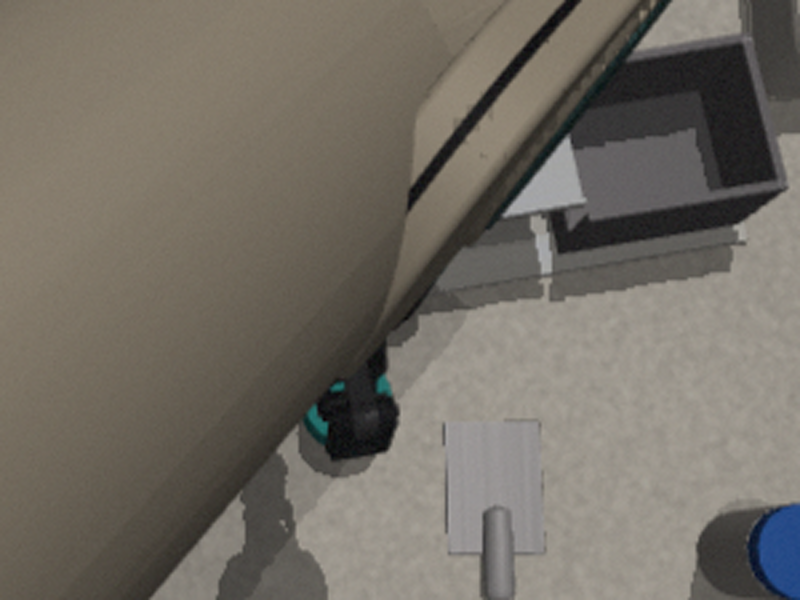

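The jar stands upright at the shelf's rest point: its lid is at side (261,272) and the predicted position is (261,271). The near edge of the tray is back at row 228, as it was at the start, so it is level. I'll hand in the job.

```bash
python3 -c "
from h import *
print(finish_job())"
```

```text
the job is handed in; nothing more can be done
None
```

The wide, squat blue-lidded jar is standing upright on the sloped shelf. I set it on the shelf half of the tray, 60 mm from the pivot, and let go. It tipped the tray and slid off by itself. I handed the job in at about 9.8 s.

**Last checks**
- **Jar:** in the final side view its lid is at (261,272), against (261,271) predicted for the rest point with the 14 degree lean.
- **Tray:** its near edge is back within about 1 px of where it started, so it is empty and level.
- **Gripper:** it is open, 12 cm from the tray on the robot's side and at z = 256 mm, touching nothing.

**What failed or disagreed**
- My first three move calls were refused because of missing keys. Nothing moved.
- Heights from the side and top cameras came out about 2 to 8 mm lower than the text gives. I set the release height from the 95 mm plate height in the text, which the wrist view agreed with.
- The arm stopped at z = 21 mm at the grasp instead of the 15 mm I asked for, so I allowed for the higher grip when placing the jar.
- The arm blocked the top camera's view of the shelf at the end, so the final check of the jar rests on the side view alone.

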